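# Lock the focus ring of a display spotlight in the soft-jaw vise

### The arm

A 7-joint arm with a two-finger parallel gripper is mounted at the origin on the work surface. World frame = base frame: x ahead of the robot, y to its left, z up, the work surface at z = 0. Lengths are in mm, angles in rad, forces in N, time in s.
With the tool pointing down it reaches from about 425 to 950 mm from the base axis. Payload 16.7 kg.
Tool frame: the origin (TCP) lies at the very end of the fingers, on their centre line; the grasp point (between the pads) lies arm.tcp_to_grasp behind it (arm.tcp_to_grasp is the distance from the TCP to the grasp point, in mm); x points along the fingers, y is the direction in which the jaws open and shut, and the axes are right-handed (so a half turn about x gives the same grasp; the last joint's range is limited). The gripper opens to 94 mm and grips with 3 to 60 N. Pads are 16 mm wide; open, the fingers measure 119 mm over their backs; the gripper's body (75 mm by 177 mm) begins 78 mm behind the grasp point.
Start: joints at [1.133, 0.426, 0.074, 1.606, -0.034, 1.111, -0.067], TCP at [192.211, -647.016, 205.467] pointing down, gripper open.
Joint ranges: [-2.85, 2.85], [-0.5, 2.14], [-1.23, 1.37], [0.21, 2.46], [-1.02, 4.16], [0.16, 2.05], [-2.73, 2.73]. Speed limits (rad/s): [1.89, 1.89, 2.39, 2.39, 3.01, 3.01, 3.01].

### API

Orientations are given as a unit quaternion [x, y, z, w].
In Python, from cell import arm, vision, workorder, regions_of gives the robot as it stands.
- The arm moves only by the tool jog_arm, never from a script. Its argument "steps" is one flat list of numbers, 5 for each row, row after row: the shift along the tool's x, y, z in m, then the turn about the tool's x in rad, then the opening in per cent of the stroke, from 0 (shut) to 100 (fully open). A call has 1 to 8 rows; each row shifts and turns the commanded pose from where the row before left it, along the tool's axes as they then stand; what a row does not reach is not made up. A row lasts 1/10 s, in which the tool goes at most 50 mm and 8.59 degrees, less where a joint would pass 70% of its speed; a pose out of reach is approached as far as the arm can. A call with a gripper value outside its range is refused whole. The fingers move at their own pace and stop on an object; "grip_force" is the grip in N (left out, the last holds). Time passes only in rows, so rows that do not move let the fingers close. It gives the time, the measured TCP pose, the force and the opening at its end, in the units of the state.
- arm.read_state(): the state, without advancing time (a new reading comes with each control period).
- vision.get_image(name): name is "scene" or "top" or "wrist"; returns a dict with "image" (480x640x3 uint8, red, green, blue), "mtx" (3x3 intrinsics, pixels), "R" (3x3) and "t" (3): a world point X has camera coordinates R X + t. Camera axes: x right, y down, z forward; pixel columns grow to the right and rows downward; lengths in mm; the calibration is good to about 2 mm. A picture is of the moment at which its call begins. There is no depth.
- workorder.hand_in(): hands the job in, once; it reports no verdict.
Trained networks look in the newest picture that a camera, given by its name, has taken for a name from the list of things; names that differ only in an ending like _2 or _b are one class to them, and where a whole thing is asked for, a point or a joint stands for the part that bears it (a point fixed in the world has none). Each returns a list of dicts, best first, with "score" (0 to 1); they miss things now and then, are a little off and sometimes report something else, mostly with a low value. They report only what shows in the picture. A call takes as long as a camera call. They do not tell look-alikes from the thing itself.
- regions_of(camera, target): "region" (480x640 bool, what is visible of it) and "bbox" ([left, top, right, bottom] in pixels, round what is visible of it).
The state is a dict: "time_s": time; "qpos": joint angles; "joint_velocities": joint speeds; "joint_torque": joint torques, N m; "position": TCP position; "ee_rot": TCP orientation; "contact_force": force on the tool from outside, world axes, zero at the start; "torque": the same for the moment, N m; "gripper_width": opening from 0.0 (shut) to 1.0 (fully open).
Only numpy, scipy, OpenCV 4.12 (cv2) and the standard library are available. Lean on these libraries where they do the work, as an engineer would, in place of code of your own. Each camera call takes 0.05 s, during which the arm holds its last target.

### The job

The beam of the little display spotlight is set, so lock it: swing the vise lever fully home so that the jaws hold the barrel still, then turn the knurled brass ring anticlockwise (seen from above) until it stops against the lamp's black head and the white marks line up, without letting the lamp itself twist in the jaws. Finally swing the lever all the way back open so the lamp stands free in the vise with its ring locked, and leave the other things on the bench alone.

Things in the scene. Friction and masses are not known exactly. Their poses are not given: they have to be found in the camera images.
- vise: Grey quick-action cam vise bolted to the bench, 92 x 215 mm, with cork-faced jaws 80 mm wide, their tops 66 mm above the bench. Origin on the bench below the middle between the open jaws; z up; the jaws close along its y axis: fixed jaw on the +y side, moving jaw and then the lever on the -y side.
- vise_pivot (a point): Pivot of the vise lever, 95 mm from the vise's origin along its -y, 40 mm above the bench; the lever turns about the vertical line through it.
- vise_lever (a joint): Angle of the vise lever about the vertical, rad, growing anticlockwise seen from above. 0: fully open, lever along the vise's -y, away from the jaws; 1.5: fully home (end stop), lever along the vise's +x, jaws gripping the lamp's hexagon with about 60 N. It stays where it is left; swinging it takes 5 to 10 N at the grip.
- lever_knob (a point): Middle of the red upright grip at the end of the lever, 100 mm from the pivot: a grip 22 mm in diameter and 44 mm tall that spins freely on its pin; this point is 73 mm above the bench, the grip reaches from 47 to 91 mm, the flat lever below it lies at 35 to 45 mm.
- lamp_mid (a point): Spotlight, nose down between the jaws, 116 mm tall, ~0.4 kg: black nose, aluminium hexagon (32 mm across flats, 3 mm play each side in the open jaws), barrel 34 mm in diameter, brass lock ring, black finned head 42 mm in diameter, 110 to 140 mm above the bench. Point on its axis, 82 mm above the bench; x points to the head's white mark, about along the vise's x. Unclamped it turns with the ring.
- lock_ring (a joint): Turn of the brass lock ring on the barrel, rad, growing anticlockwise seen from above. 1.75: locked, stopped hard against the underside of the head, its white mark in line with the head's; smaller: slack, a gap of 1.3 mm per rad below the head. Turning it takes about 0.3 N m; it stays where it is left.
- ring_center (a point): Centre of the knurled brass lock ring, on the lamp's axis, half-way up the ring: 56 mm in diameter, 16 mm high, about 101 mm above the bench (it rises up to 2 mm as it locks). It stands out 7 mm all round beyond the head; the head's top is 38 to 40 mm above this point, the jaws' tops 35 mm below it.
- barn_mid (a point): Bystander: miniature wooden barn on a 150 x 110 mm base, 115 mm tall, point half-way up.
- brush_grip (a point): Bystander: brush 190 mm long lying on the bench, point on its handle.
- bin: Bystander: blue open bin of wood strips, 110 x 160 x 70 mm, fixed; origin under its middle.
- spot_mid (a point): Bystander: a finished spotlight of the same kind on a round weighted stand (84 mm in diameter), lying level in its bracket, 125 mm tall and about 100 mm long; point on the stand's axis half-way up.
Mind the look-alikes: they are no part of the job. Leave any green look-alike of the part that bears lamp_mid alone.

How it is judged (in metres and radians):
On the way, in this order (a step that is already met when the one before it is completed fails the run):
1. the vise lever is fully home and the jaws hold the lamp's barrel (value of joint vise_lever above 1.38 rad and y of lamp_mid in the frame of vise between -0.006 and 0.006 m), for 0.2 s.
2. with the lever home, the lock ring is turned to its stop against the head (value of joint lock_ring above 1.66 rad and value of joint vise_lever above 1.3 rad), for 0.2 s.
3. the lever is swung back open (value of joint vise_lever below 0.3 rad), for 0.2 s.
At the end, for the whole second after the job is handed in: The lock ring is within 0.09 rad (5 degrees) of its stop against the head (1.75 rad), the lever is back open (below 0.3 rad) and at rest, and the lamp stands upright (within 0.06 rad) on the vise bed between the jaws, within 25 mm of the middle (value of joint lock_ring above 1.66 rad and value of joint vise_lever below 0.3 rad and angle between lamp_mid's own z axis and vertical below 0.06 rad and horizontal distance between lamp_mid and vise below 0.025 m and height (world z) of lamp_mid below 0.086 m and velocity of joint vise_lever between -0.05 and 0.05 rad/s); the robot touches nothing.
It fails at once if the lamp twists by more than about 14 degrees from square with the jaws (angle between the x axis of lamp_mid and the x axis of vise, either way round above 0.25 rad).
It fails at once if the lamp is tipped or lifted out of the jaws (angle between lamp_mid's own z axis and vertical above 0.2 rad or height (world z) of lamp_mid above 0.1 m).
It fails at once if the barn, the other spotlight or the brush is moved by more than 20 mm (distance of any of barn_mid, spot_mid, brush_grip from where it was at the start of the episode above 0.02 m).
It also fails if it takes over 58 s, if anything falls off the work surface, if the arm or the gripper's body presses on something with over 40 N, if the wrist force passes 120 N, or if a joint passes its speed limit or range.

## Working session

There is one attempt and no reset: what is moved stays moved. The work goes in short steps, Python scripts to look and compute and a tool call to move; the robot and the scene stay as the last step left them, time stands still between calls to the robot, and variables do not carry over. Pictures are saved under pics/ and viewed, and the job is handed in when it is done.

Besides the shell and the picture viewer there is one more tool, called after "Emit:" as a command line: name --argument value ..., lists and objects as JSON in quotes. jog_arm: Moves the arm, as the interface text tells. Its arguments: {"type":"object","properties":{"steps":{"type":"array","items":{"type":"number"}},"grip_force":{"type":"number"}},"required":["steps"]}

```bash
mkdir -p pics; ls; cat > h.py <<'E'
import numpy as np,cv2
from cell import arm,vision,workorder,regions_of
def snap(n,f):
    d=vision.get_image(n); cv2.imwrite('pics/'+f,d['image'][:,:,::-1]); return d
E
python3 - <<'E'
from h import *
for n in ['scene','top','wrist']:
    d=snap(n,n+'0.png')
    print(n,d['mtx'].tolist(),np.round(-np.array(d['R']).T@d['t'],1),np.round(d['R'],3).tolist())
s=arm.read_state();print(s,arm.tcp_to_grasp)
E
```

```text
pics
scene [[435.89923140001673, 0.0, 319.10396275499966], [0.0, 435.89923140001673, 242.00299159153957], [0.0, 0.0, 1.0]] [ 900.7 -698.3  683.3] [[0.884, 0.467, -0.019], [0.283, -0.567, -0.774], [-0.373, 0.679, -0.633]]
top [[449.0782057828748, 0.0, 321.65740760972955], [0.0, 449.0782057828748, 235.22590666142585], [0.0, 0.0, 1.0]] [ 384.9  -22.6 1301.7] [[-0.016, -1.0, 0.01], [-0.99, 0.015, -0.142], [0.142, -0.013, -0.99]]
wrist [[374.38265853426947, 0.0, 320.5076768790546], [0.0, 374.38265853426947, 235.32447719403226], [0.0, 0.0, 1.0]] [ 262.7 -626.4  383.1] [[0.285, -0.959, -0.002], [-0.928, -0.276, 0.251], [-0.241, -0.069, -0.968]]
{'time_s': 0.15, 'qpos': array([ 1.13250371,  0.42659264,  0.07387276,  1.60644827, -0.03411226,
        1.11078457, -0.06708719]), 'joint_velocities': array([ 0.00145895, -0.00248321, -0.00130743, -0.00206563, -0.00180095,
       -0.00109478, -0.00062805]), 'joint_torque': array([ 4.19808275e-03, -9.36271191e+01,  3.66978742e+00, -4.54421389e+01,
       -4.85887507e-02,  1.77881919e-02,  4.57704709e-05]), 'position': array([ 192.11356694, -646.73758081,  204.9392715 ]), 'ee_rot': array([-0.69967997, -0.10207231,  0.69981964, -0.10139845]), 'contact_force': array([-0.04804049,  0.28970446, -0.2819736 ]), 'torque': array([-0.01658037,  0.01502971,  0.08266846]), 'gripper_width': 1.0007276657773065} 18.8
```

View pics/scene0.png

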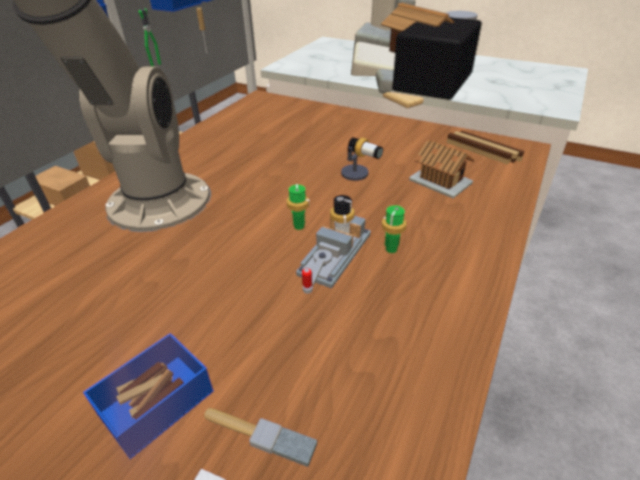

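View pics/top0.png

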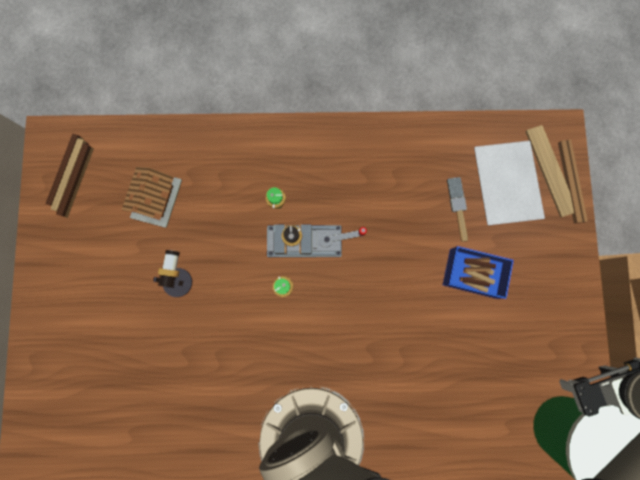

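View pics/wrist0.png

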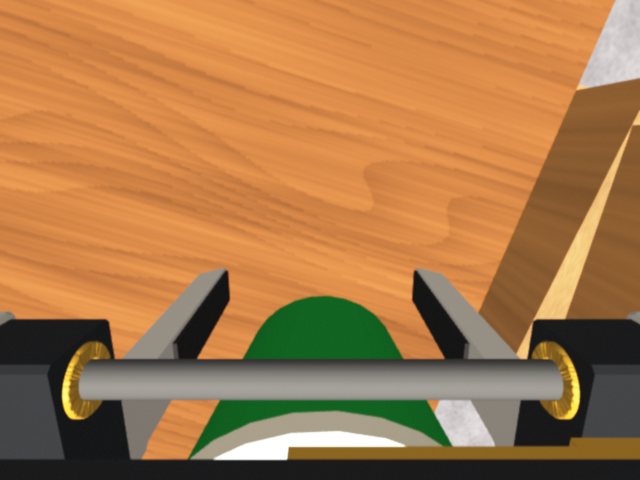

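```bash
cat >> h.py <<'E'
def cam(d): return np.array(d['mtx']),np.array(d['R']),np.array(d['t'])
def proj(d,X):
    K,R,t=cam(d); p=K@(R@np.array(X,float)+t); return p[:2]/p[2]
def onz(d,uv,z):
    K,R,t=cam(d); r=R.T@np.linalg.inv(K)@np.array([uv[0],uv[1],1.]); c=-R.T@t; return c+r*(z-c[2])/r[2]
def tri(obs):
    A=[];b=[]
    for d,uv in obs:
        K,R,t=cam(d); r=R.T@np.linalg.inv(K)@np.array([uv[0],uv[1],1.]); r/=np.linalg.norm(r); c=-R.T@t
        P=np.eye(3)-np.outer(r,r);A.append(P);b.append(P@c)
    return np.linalg.lstsq(np.vstack(A),np.hstack(b),rcond=None)[0]
E
python3 - <<'E'
from h import *
D={}
for n in ['scene','top']:
    D[n]=vision.get_image(n); im=D[n]['image'][:,:,::-1]
    for t in ['vise','lever_knob','vise_lever','lamp_mid','lock_ring','barn_mid','spot_mid','brush_grip','bin']:
        for r in regions_of(n,t)[:4]:
            m=r['region'];ys,xs=np.nonzero(m)
            if r['score']>.3: print(n,t,round(r['score'],2),np.round(r['bbox']).tolist(),xs.mean().round(1),ys.mean().round(1),m.sum())
    hsv=cv2.cvtColor(im,cv2.COLOR_BGR2HSV)
    red=((hsv[...,0]<8)|(hsv[...,0]>172))&(hsv[...,1]>180)&(hsv[...,2]>80)
    k,l,s,c=cv2.connectedComponentsWithStats(red.astype(np.uint8))
    print([(s[i].tolist(),c[i].round(1)) for i in range(1,k) if s[i][4]>15])
b=D['top']['image'][170:310,220:400,::-1]; cv2.imwrite('pics/topc.png',cv2.resize(b,None,fx=4.4,fy=4.2,interpolation=cv2.INTER_CUBIC))
b=D['scene']['image'][170:300,270:420,::-1]; cv2.imwrite('pics/scc.png',cv2.resize(b,None,fx=5,fy=4.6,interpolation=cv2.INTER_CUBIC))
E
```

```text
scene vise 0.83 [298.0, 217.0, 372.0, 294.0] 332.1 254.8 2960
scene lever_knob 0.63 [299.0, 250.0, 330.0, 296.0] 315.0 269.9 587
scene lever_knob 0.48 [202.0, 406.0, 316.0, 467.0] 268.6 436.8 2453
scene vise_lever 0.62 [301.0, 247.0, 333.0, 295.0] 314.9 270.2 602
scene lamp_mid 0.79 [286.0, 186.0, 308.0, 234.0] 297.8 204.8 677
scene lamp_mid 0.76 [381.0, 204.0, 407.0, 254.0] 393.8 228.6 865
scene lamp_mid 0.65 [333.0, 197.0, 354.0, 236.0] 342.6 213.2 664
scene lock_ring 0.71 [331.0, 212.0, 356.0, 223.0] 342.6 217.5 212
scene lock_ring 0.66 [380.0, 221.0, 406.0, 232.0] 393.7 228.4 208
scene lock_ring 0.66 [287.0, 193.0, 312.0, 210.0] 298.2 205.3 190
scene barn_mid 0.47 [333.0, 214.0, 353.0, 225.0] 342.5 218.1 132
scene spot_mid 0.77 [340.0, 140.0, 383.0, 181.0] 358.9 158.5 957
scene brush_grip 0.68 [300.0, 216.0, 373.0, 290.0] 332.6 254.4 3003
scene brush_grip 0.67 [205.0, 409.0, 317.0, 466.0] 269.8 437.4 2399
scene bin 0.63 [84.0, 336.0, 212.0, 457.0] 149.9 394.1 8588
[([302, 272, 9, 15, 114], array([306.3, 278.9]))]
top vise 0.64 [266.0, 227.0, 365.0, 257.0] 309.4 241.1 2202
top lever_knob 0.92 [317.0, 230.0, 365.0, 247.0] 338.1 237.2 420
top vise_lever 0.83 [319.0, 227.0, 369.0, 246.0] 339.2 236.8 422
top lamp_mid 0.89 [271.0, 276.0, 293.0, 297.0] 282.6 286.1 295
top lamp_mid 0.82 [267.0, 189.0, 286.0, 211.0] 274.8 198.0 340
top lamp_mid 0.78 [283.0, 230.0, 303.0, 245.0] 291.5 235.8 318
top lock_ring 0.5 [280.0, 230.0, 304.0, 248.0] 293.7 239.5 139
top lock_ring 0.5 [276.0, 279.0, 293.0, 301.0] 286.3 288.9 90
top barn_mid 0.56 [122.0, 166.0, 183.0, 227.0] 151.3 196.1 2408
top spot_mid 0.73 [151.0, 250.0, 192.0, 301.0] 173.4 276.1 1059
top bin 0.79 [441.0, 249.0, 513.0, 302.0] 477.7 272.7 2745
top bin 0.35 [446.0, 177.0, 469.0, 244.0] 457.8 204.1 726
top bin 0.34 [264.0, 226.0, 365.0, 256.0] 309.7 241.2 2173
[]
```

View pics/topc.png

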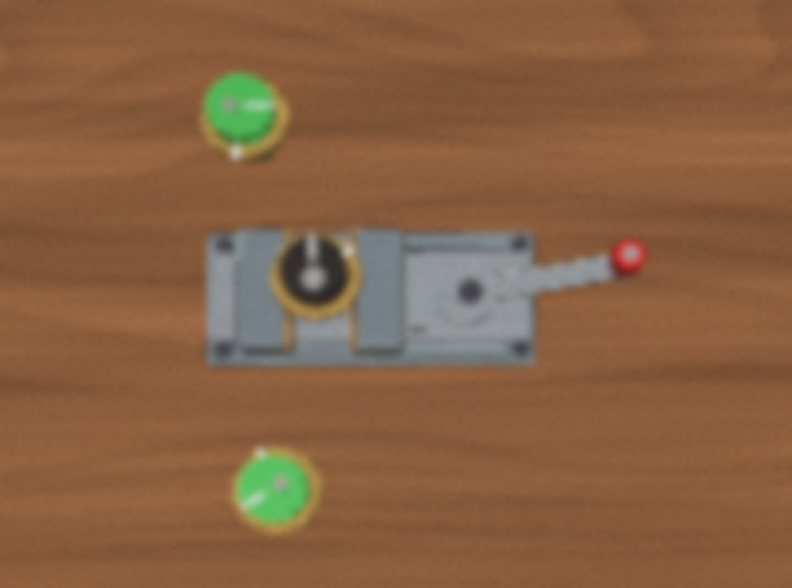

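View pics/scc.png

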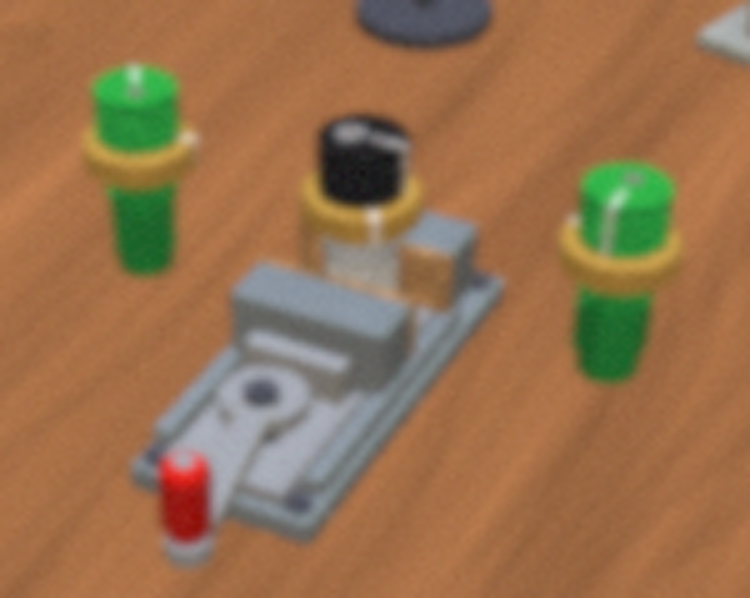

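```bash
python3 - <<'E'
from h import *
s=vision.get_image('scene');t=vision.get_image('top')
def tp(x,y): return (220+x/4.4,170+y/4.2)
def sp(x,y): return (270+x/5,170+y/4.6)
print('knobtop',tri([(t,tp(630,252)),(s,sp(187,462))]), onz(t,tp(630,257),91))
print('headtop',tri([(t,tp(314,270)),(s,sp(365,135))]), onz(t,tp(314,270),140))
print('pivot',tri([(t,tp(470,291)),(s,sp(262,392))]),onz(t,tp(470,291),45))
for n,p in {'g1':(240,105),'g2':(274,490)}.items(): print(n,onz(t,tp(*p),140))
c=[onz(t,tp(*p),12) for p in [(207,234),(534,234),(534,363),(207,363)]]
print(np.round(c,1)); 
E
```

```text
knobtop [ 571.95290907 -151.61662403   89.65319122] [ 568.22704302 -151.53074403   91.        ]
headtop [556.54152731  42.34255727 138.45817986] [555.40692492  41.72157514 140.        ]
pivot [553.6155225  -52.85180571  45.8902125 ] [553.59475989 -52.96324175  45.        ]
g1 [661.06737224  85.45565573 140.        ]
g2 [419.76838438  65.97788771 140.        ]
[[600.4 119.3  12. ]
 [597.3 -96.8  12. ]
 [507.5 -94.8  12. ]
 [510.8 119.2  12. ]]
```

```bash
cat >> h.py <<'E'
from scipy.spatial.transform import Rotation as Ro
def st():
    s=arm.read_state(); R=Ro.from_quat(s['ee_rot']).as_matrix()
    print('t',round(s['time_s'],2),'p',s['position'].round(1),'q7',s['qpos'][6].round(3),'F',s['contact_force'].round(1),'T',s['torque'].round(2),'w',round(s['gripper_width'],3)); print(R.round(3).tolist()); return s,R
def delta(target):
    s,R=st(); d=R.T@(np.array(target)-s['position']); print('tool delta mm',d.round(1)); return d
E
python3 - <<'E'
from h import *
delta([570,-190,205])
E
```

```text
t 1.25 p [ 192.3 -647.   205.5] q7 -0.067 F [-0.1  0.8  0.8] T [-0.05  0.04  0.01] w 1.001
[[0.0, 0.285, -0.959], [0.0, -0.959, -0.285], [-1.0, -0.0, -0.0]]
tool delta mm [   0.5 -330.5 -492.3]
```

Emit:
jog_arm --steps '[0, 0, 0, 0.145, 100, 0, 0, 0, 0.145, 100, 0, -0.035, -0.03, 0, 100, 0, -0.035, -0.03, 0, 100, 0, -0.035, -0.03, 0, 100, 0, -0.035, -0.03, 0, 100, 0, -0.035, -0.03, 0, 100, 0, -0.035, -0.03, 0, 100]'

```text
time_s: 2.05
position: [373.5, -435.7, 205.7]
ee_rot: [0.707, -0.001, -0.707, -0.0]
contact_force: [0.5, -0.4, 0.1]
gripper_width: 0.999
```

Emit:
jog_arm --steps '[0, -0.035, -0.03, 0, 100, 0, -0.035, -0.03, 0, 100, 0, -0.035, -0.03, 0, 100, 0, -0.035, -0.03, 0, 100, 0, -0.035, -0.03, 0, 100, 0, -0.035, -0.03, 0, 100, 0, 0, 0, 0, 100]'

```text
time_s: 2.75
position: [556.5, -221.3, 205.4]
ee_rot: [0.708, 0.003, -0.707, 0.002]
contact_force: [0.6, -0.8, -0.9]
gripper_width: 1.0
```

```bash
python3 - <<'E'
from h import *
delta([560,-151.5,150]); snap('wrist','w1.png')
E
```

```text
t 2.75 p [ 556.5 -221.3  205.4] q7 -1.327 F [ 0.6 -0.8 -0.9] T [-0.07 -0.01 -0.03] w 1.0
[[0.001, 0.007, -1.0], [0.002, -1.0, -0.007], [-1.0, -0.002, -0.001]]
tool delta mm [ 55.6 -69.6  -3.9]
```

View pics/w1.png

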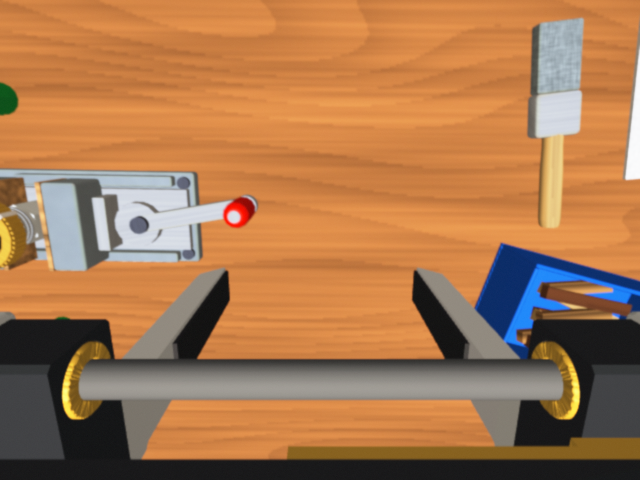

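```bash
python3 - <<'E'
from h import *
d=vision.get_image('wrist')
print(onz(d,(234,215.5),91), onz(d,(139,224),45))
E
```

```text
[ 568.25708799 -155.28887236   91.        ] [550.46279254 -55.78167847  45.        ]
```

Emit:
jog_arm --steps '[0, -0.035, -0.005, 0, 100, 0, -0.035, -0.005, 0, 100, 0, 0, 0, 0, 100]'

```text
time_s: 3.15
position: [563.0, -154.2, 205.7]
ee_rot: [0.707, 0.001, -0.707, 0.0]
contact_force: [-0.1, -0.2, -0.3]
gripper_width: 0.998
```

```bash
python3 - <<'E'
from h import *
s=vision.get_image('wrist');cv2.imwrite('pics/w2.png',s['image'][:,:,::-1])
delta([568,-151.5,53])
E
```

```text
t 3.2 p [ 562.6 -156.8  205.7] q7 -1.452 F [-1.3 -0.8  0.3] T [-0.03  0.02  0.  ] w 0.998
[[0.0, 0.0, -1.0], [0.0, -1.0, -0.0], [-1.0, -0.0, -0.0]]
tool delta mm [152.7  -5.3  -5.4]
```

View pics/w2.png

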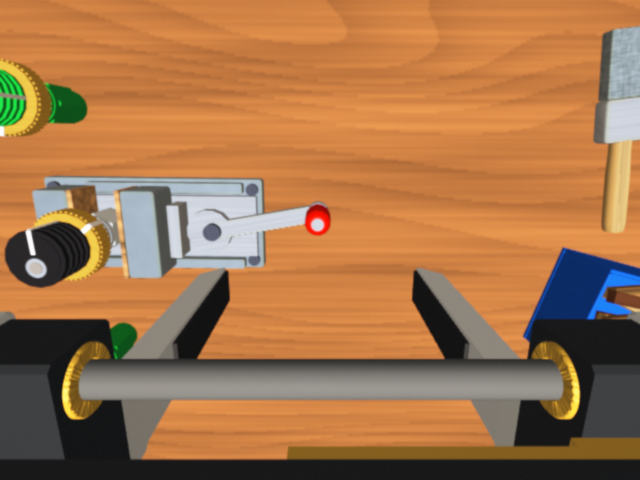

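```bash
python3 - <<'E'
from h import *
d=vision.get_image('wrist')
print(onz(d,(317.5,224),91), onz(d,(212,231.5),45), onz(d,(37,268),140))
st()
E
```

```text
[ 569.60720334 -154.33333498   91.        ] [551.9505643  -55.44881405  45.        ] [549.5261273   38.62985561 140.        ]
t 3.25 p [ 562.3 -158.5  205.7] q7 -1.451 F [0.  0.1 0.7] T [ 0.01  0.01 -0.08] w 1.0
[[0.0, -0.002, -1.0], [-0.001, -1.0, 0.002], [-1.0, 0.001, -0.0]]
```

```bash
python3 - <<'E'
from h import *
for i in range(4):
    d=vision.get_image('wrist'); s=arm.read_state(); print(s['position'].round(1), (-np.array(d['R']).T@d['t']).round(1), s['joint_velocities'].round(3))
E
```

```text
[ 562.2 -159.2  205.6] [ 635.8 -158.7  383.9] [ 0.009  0.003  0.008 -0.004 -0.     0.002 -0.004]
[ 562.2 -159.5  205.6] [ 635.7 -159.6  383.9] [ 0.004  0.004 -0.002 -0.003 -0.001  0.    -0.004]
[ 562.3 -159.4  205.5] [ 635.7 -159.9  383.8] [ 0.     0.002 -0.007 -0.002 -0.001  0.    -0.003]
[ 562.4 -159.2  205.5] [ 635.8 -159.8  383.8] [-0.003  0.001 -0.007 -0.001 -0.003 -0.001 -0.005]
```

Emit:
jog_arm --steps '[0.035, -0.006, -0.007, 0, 100, 0.035, 0, 0, 0, 100, 0.02, 0, 0, 0, 100, 0, 0, 0, 0, 100, 0, 0, 0, 0, 100]'

```text
time_s: 3.95
position: [569.9, -152.2, 116.0]
ee_rot: [-0.707, 0.001, 0.707, 0.001]
contact_force: [0.2, -0.3, 0.7]
gripper_width: 1.0
```

```bash
python3 - <<'E'
from h import *
st()
d=vision.get_image('wrist');cv2.imwrite('pics/w3.png',d['image'][:,:,::-1]); st()
E
```

```text
t 3.95 p [ 569.9 -152.2  116. ] q7 -1.485 F [ 0.2 -0.3  0.7] T [ 0.   -0.02  0.01] w 1.0
[[-0.0, -0.002, -1.0], [-0.0, -1.0, 0.002], [-1.0, 0.0, 0.0]]
t 4.0 p [ 570.4 -152.2  116.7] q7 -1.485 F [0.  0.1 0.2] T [ 0.01  0.02 -0.07] w 1.002
[[0.001, -0.002, -1.0], [-0.0, -1.0, 0.002], [-1.0, 0.0, -0.001]]
```

View pics/w3.png

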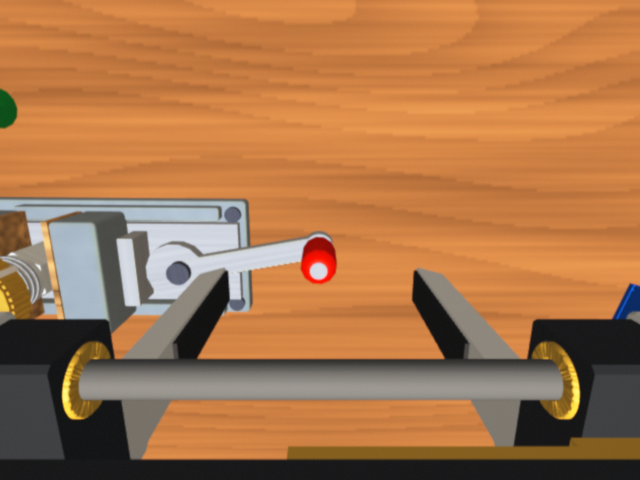

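```bash
python3 - <<'E'
from h import *
d=vision.get_image('wrist'); s,_=st()
print(proj(d,s['position']), onz(d,(318.5,267),91), onz(d,(178,272),45))
E
```

```text
t 4.05 p [ 570.6 -152.1  116.9] q7 -1.485 F [-0.8 -0.3  0.2] T [0.03 0.02 0.03] w 0.996
[[0.002, -0.002, -1.0], [-0.0, -1.0, 0.002], [-1.0, 0.0, -0.002]]
[320.18905675 287.08324473] [ 572.29897539 -151.06816296   91.        ] [552.64868699 -51.29523731  45.        ]
```

Emit:
jog_arm --steps '[0.03, -0.001, -0.001, 0, 100, 0.033, 0, 0, 0, 100, 0, 0, 0, 0, 60, 0, 0, 0, 0, 35, 0, 0, 0, 0, 10, 0, 0, 0, 0, 10, 0, 0, 0, 0, 10]' --grip_force 20

```text
time_s: 4.75
position: [571.5, -150.7, 53.7]
ee_rot: [0.708, -0.001, -0.707, -0.0]
contact_force: [-0.3, -0.1, 0.5]
gripper_width: 0.61
```

```bash
python3 - <<'E'
from h import *
st()
E
```

```text
t 4.75 p [ 571.5 -150.7   53.7] q7 -1.504 F [-0.3 -0.1  0.5] T [0.02 0.01 0.03] w 0.61
[[0.002, -0.001, -1.0], [-0.0, -1.0, 0.001], [-1.0, 0.0, -0.002]]
```

Emit:
jog_arm --steps '[0, 0, 0, 0, 10, 0, 0, 0, 0, 10, 0, 0, 0, 0, 10, 0, 0, 0, 0, 10, 0, 0, 0, 0, 10, 0, 0, 0, 0, 10]'

```text
time_s: 5.35
position: [570.8, -150.8, 52.5]
ee_rot: [0.707, -0.001, -0.707, -0.0]
contact_force: [-0.3, -1.5, 0.5]
gripper_width: 0.227
```

```bash
python3 - <<'E'
from h import *
P=np.array([553,-52]);a=np.linspace(-1.3906,-0.07,17)
p=P+100.3*np.c_[np.cos(a),np.sin(a)]
d=np.diff(p,axis=0)
for r in d: print("0, %.4f, %.4f, 0, 10,"%(-r[1]/1000,-r[0]/1000),end=' ')
E
```

```text
0, -0.0018, -0.0081, 0, 10, 0, -0.0025, -0.0079, 0, 10, 0, -0.0031, -0.0077, 0, 10, 0, -0.0037, -0.0074, 0, 10, 0, -0.0043, -0.0070, 0, 10, 0, -0.0049, -0.0067, 0, 10, 0, -0.0054, -0.0062, 0, 10, 0, -0.0059, -0.0058, 0, 10, 0, -0.0064, -0.0053, 0, 10, 0, -0.0068, -0.0047, 0, 10, 0, -0.0072, -0.0041, 0, 10, 0, -0.0075, -0.0035, 0, 10, 0, -0.0077, -0.0029, 0, 10, 0, -0.0080, -0.0023, 0, 10, 0, -0.0081, -0.0016, 0, 10, 0, -0.0082, -0.0009, 0, 10,
```

Emit:
jog_arm --steps '[0, -0.0018, -0.0081, 0, 10, 0, -0.0025, -0.0079, 0, 10, 0, -0.0031, -0.0077, 0, 10, 0, -0.0037, -0.0074, 0, 10, 0, -0.0043, -0.007, 0, 10, 0, 0, 0, 0, 10]'

```text
time_s: 5.95
position: [609.9, -134.9, 52.5]
ee_rot: [0.707, -0.0, -0.707, -0.0]
contact_force: [4.9, -0.3, -0.5]
gripper_width: 0.229
```

```bash
python3 - <<'E'
from h import *
s,_=st(); print(np.linalg.norm(s['position'][:2]-[553,-52]))
E
```

```text
t 5.95 p [ 609.9 -134.9   52.5] q7 -1.538 F [ 4.9 -0.3 -0.5] T [-0.03 -1.06  0.  ] w 0.229
[[0.001, -0.001, -1.0], [-0.0, -1.0, 0.001], [-1.0, 0.0, -0.001]]
100.53733469459189
```

Emit:
jog_arm --steps '[0, -0.0049, -0.0067, 0, 10, 0, -0.0054, -0.0062, 0, 10, 0, -0.0059, -0.0058, 0, 10, 0, -0.0064, -0.0053, 0, 10, 0, -0.0068, -0.0047, 0, 10, 0, -0.0072, -0.0041, 0, 10, 0, -0.0075, -0.0035, 0, 10]'

```text
time_s: 6.65
position: [645.3, -92.0, 52.5]
ee_rot: [-0.707, 0.001, 0.707, 0.0]
contact_force: [-2.0, -6.3, 1.4]
gripper_width: 0.23
```

Emit:
jog_arm --steps '[0, -0.0077, -0.0029, 0, 10, 0, -0.008, -0.0023, 0, 10, 0, -0.0081, -0.0016, 0, 10, 0, 0, 0, 0, 10, 0, 0, 0, 0, 10]'

```text
time_s: 7.15
position: [652.4, -66.8, 52.5]
ee_rot: [0.707, -0.0, -0.707, -0.001]
contact_force: [2.9, 0.1, -0.1]
gripper_width: 0.225
```

```bash
python3 - <<'E'
from h import *
s,_=st(); d=s['position'][:2]-[553,-52];print(np.linalg.norm(d),np.arctan2(d[1],d[0])+np.pi/2+.0145)
E
```

```text
t 7.15 p [652.4 -66.8  52.5] q7 -1.651 F [ 2.9  0.1 -0.1] T [ 0.1  -0.49  0.  ] w 0.225
[[0.0, -0.001, -1.0], [0.0, -1.0, 0.001], [-1.0, -0.0, -0.0]]
100.49247523004942 1.4371387580501065
```

Emit:
jog_arm --steps '[0, -0.006, -0.0006, 0, 10, 0, 0, 0, 0, 10, 0, 0, 0, 0, 10]'

```text
time_s: 7.45
position: [653.0, -61.8, 52.6]
ee_rot: [0.707, -0.001, -0.707, -0.0]
contact_force: [4.1, -3.6, -0.7]
gripper_width: 0.23
```

Emit:
jog_arm --steps '[0, -0.004, -0.0003, 0, 10, 0, 0, 0, 0, 10, 0, 0, 0, 0, 10]'

```text
time_s: 7.75
position: [653.1, -60.1, 52.5]
ee_rot: [0.707, -0.002, -0.707, -0.0]
contact_force: [3.4, -12.5, -1.2]
gripper_width: 0.229
```

Emit:
jog_arm --steps '[0, 0, 0, 0, 60, 0, 0, 0, 0, 100, 0, 0, 0, 0, 100, -0.03, 0, 0, 0, 100, -0.04, 0, 0, 0, 100, -0.04, 0, 0, 0, 100, -0.03, 0, 0, 0, 100, 0, 0, 0, 0, 100]'

```text
time_s: 8.55
position: [655.1, -56.8, 197.2]
ee_rot: [0.709, -0.0, -0.705, -0.0]
contact_force: [-0.8, -0.2, 0.7]
gripper_width: 0.873
```

```bash
python3 - <<'E'
from h import *
s,_=st(); print(s['qpos'].round(3)); d=vision.get_image('top')
b=d['image'][170:310,220:400,::-1]; cv2.imwrite('pics/topc2.png',cv2.resize(b,None,fx=4.4,fy=4.2,interpolation=cv2.INTER_CUBIC))
snap('wrist','w4.png')
E
```

```text
t 8.55 p [655.1 -56.8 197.2] q7 -1.64 F [-0.8 -0.2  0.7] T [-0.03 -0.04 -0.01] w 0.873
[[0.006, -0.001, -1.0], [0.0, -1.0, 0.001], [-1.0, -0.0, -0.006]]
[ 0.103  0.406 -0.152  1.651  0.068  1.083 -1.64 ]
```

View pics/w4.png

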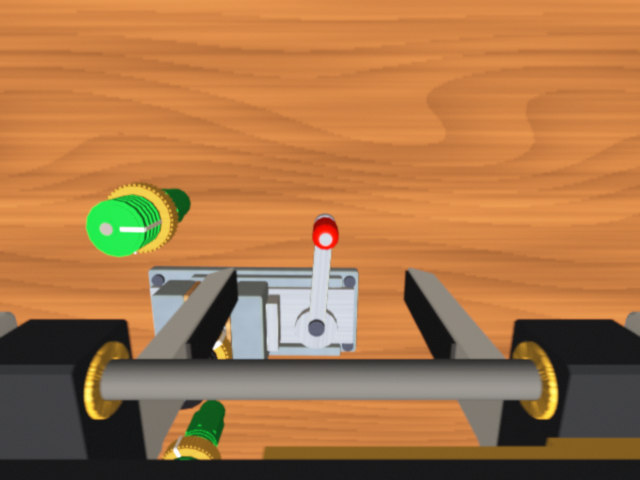

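Emit:
jog_arm --steps '[0, -0.025, 0.025, 0, 100, 0, -0.025, 0.025, 0, 100, 0, -0.025, 0.025, 0, 100, 0, -0.022, 0.022, 0, 100, 0, 0, 0, 0, 100, 0, 0, 0, 0, 100, 0, 0, 0, 0, 100]'

```text
time_s: 9.35
position: [556.4, 39.1, 191.8]
ee_rot: [-0.707, 0.001, 0.707, 0.001]
contact_force: [1.0, 0.0, 0.2]
gripper_width: 1.001
```

```bash
python3 - <<'E'
from h import *
s,_=st(); print(s['qpos'].round(3)); d=snap('wrist','w5.png')
print(proj(d,[555.5,42,140]),proj(d,[555.5,42,101]),proj(d,[555.5,42,109]))
E
```

```text
t 9.35 p [556.4  39.1 191.8] q7 -1.816 F [1.  0.  0.2] T [ 0.04 -0.01 -0.04] w 1.001
[[-0.001, -0.002, -1.0], [-0.0, -1.0, 0.002], [-1.0, 0.0, 0.001]]
[-0.01   0.26  -0.207  1.874  0.062  1.015 -1.816]
[315.9913304  257.47066093] [316.64265881 241.31189481] [316.52382591 244.2600127 ]
```

View pics/w5.png

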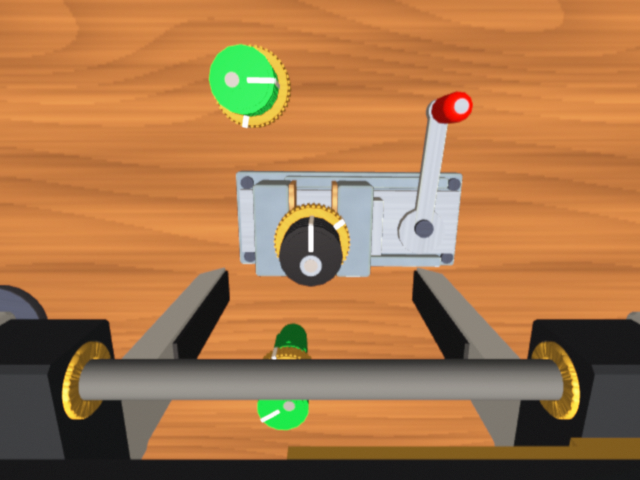

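View pics/topc2.png

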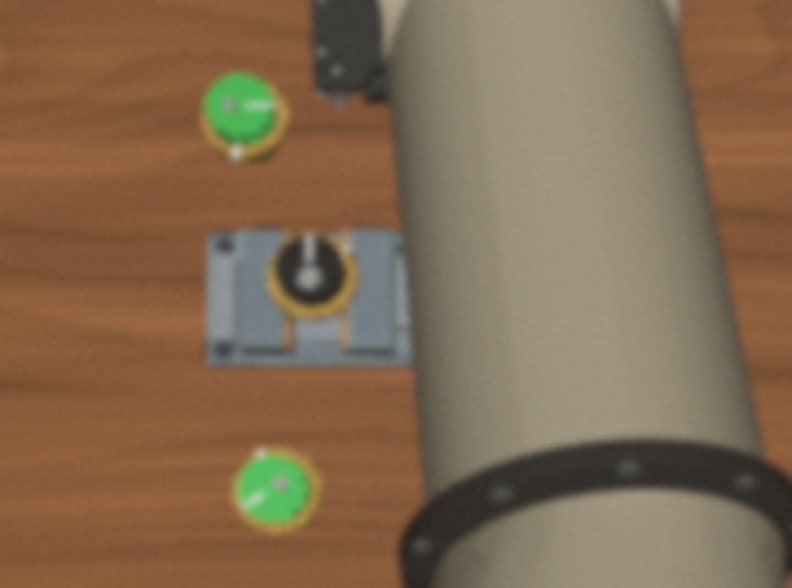

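```bash
python3 - <<'E'
from h import *
d=vision.get_image('wrist'); im=d['image'][:,:,::-1]
cv2.imwrite('pics/w5c.png',cv2.resize(im[190:300,250:390],None,fx=5.5,fy=5.4,interpolation=cv2.INTER_CUBIC))
s,_=st()
for r in regions_of('wrist','lock_ring')[:3]: print('ring',round(r['score'],2),r['bbox'])
for r in regions_of('wrist','lamp_mid')[:4]: print('lamp',round(r['score'],2),r['bbox'])
print(onz(d,(312.5,240.5),109),onz(d,(311,253),140), proj(d,s['position']))
E
```

```text
t 9.45 p [556.5  39.  191.9] q7 -1.817 F [-0.3 -0.3  0.2] T [ 0.03  0.   -0.02] w 1.0
[[-0.001, -0.002, -1.0], [-0.0, -1.0, 0.002], [-1.0, 0.0, 0.001]]
ring 0.89 [275.1, 202.1, 348.5, 257.8]
ring 0.62 [223.6, 44.7, 291.0, 130.0]
lamp 0.89 [273.5, 204.5, 352.7, 288.5]
lamp 0.74 [233.9, 91.0, 469.5, 277.3]
lamp 0.67 [258.7, 324.6, 310.7, 431.7]
[558.43178362  44.79350373 109.        ] [558.6156072   45.08884657 140.        ] [320.32870896 287.2165118 ]
```

View pics/w5c.png

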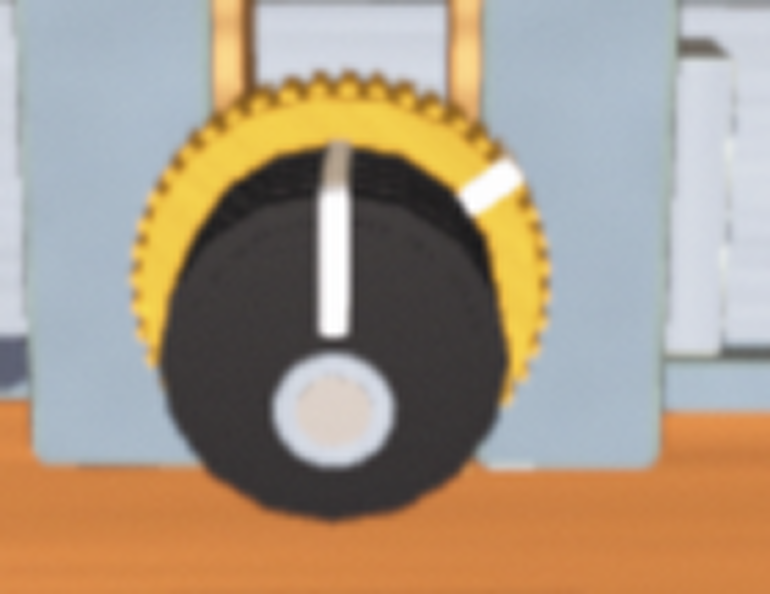

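Emit:
jog_arm --steps '[0, -0.0057, 0, 0, 100, 0.03, 0, 0, 0, 100, 0.03, 0, 0, 0, 100, 0, 0, 0, 0, 100, 0, 0, 0, 0, 100, 0, 0, 0, 0, 100]'

```text
time_s: 10.15
position: [557.1, 45.8, 134.0]
ee_rot: [0.708, -0.0, -0.707, -0.001]
contact_force: [-0.9, 0.1, -0.3]
gripper_width: 0.999
```

```bash
python3 - <<'E'
from h import *
s,_=st(); d=snap('wrist','w6.png')
print(proj(d,s['position']), proj(d,[556.5,44.7,140]))
E
```

```text
t 10.15 p [557.1  45.8 134. ] q7 -1.847 F [-0.9  0.1 -0.3] T [ 0.02  0.02 -0.01] w 0.999
[[0.002, -0.001, -1.0], [0.0, -1.0, 0.001], [-1.0, -0.0, -0.002]]
[320.35424766 287.24501316] [322.55883094 292.92859351]
```

View pics/w6.png

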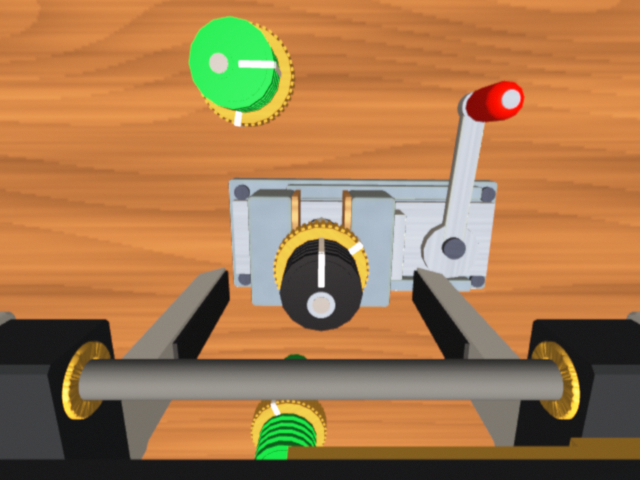

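Emit:
jog_arm --steps '[0.025, 0, 0, 0, 100, 0.026, 0, 0, 0, 90, 0, 0, 0, 0, 66, 0, 0, 0, 0, 66, 0, 0, 0, 0, 66, 0, 0, 0, 0, 66, 0, 0, 0, 0, 66]' --grip_force 20

```text
time_s: 10.9
position: [556.7, 45.6, 82.5]
ee_rot: [0.708, -0.0, -0.707, -0.001]
contact_force: [-0.2, -0.6, 0.3]
gripper_width: 0.661
```

```bash
python3 - <<'E'
from h import *
s,_=st(); d=snap('wrist','w7.png')
E
```

```text
t 10.9 p [556.7  45.6  82.5] q7 -1.866 F [-0.2 -0.6  0.3] T [-0.03  0.01 -0.02] w 0.661
[[0.001, -0.001, -1.0], [0.0, -1.0, 0.001], [-1.0, -0.0, -0.001]]
```

View pics/w7.png

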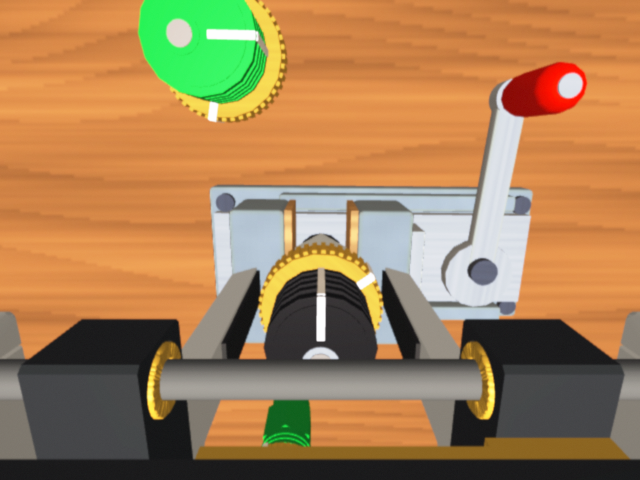

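Emit:
jog_arm --steps '[0, 0, 0, 0, 55, 0, 0, 0, 0, 55, 0, 0, 0, 0, 55, 0, 0, 0, 0, 55]' --grip_force 20

```text
time_s: 11.35
position: [556.4, 45.6, 81.7]
ee_rot: [0.707, -0.0, -0.707, -0.0]
contact_force: [-2.0, 0.4, 6.0]
gripper_width: 0.595
```

```bash
python3 - <<'E'
from h import *
st()
E
```

```text
t 11.35 p [556.4  45.6  81.7] q7 -1.866 F [-2.   0.4  6. ] T [0.17 0.23 0.03] w 0.595
[[0.0, -0.001, -1.0], [0.0, -1.0, 0.001], [-1.0, -0.0, -0.0]]
```

Emit:
jog_arm --steps '[0, 0, 0, -0.06, 55, -0.0001, 0, 0, -0.08, 55, -0.0001, 0, 0, -0.08, 55, -0.0001, 0, 0, -0.08, 55, 0, 0, 0, 0, 55, 0, 0, 0, 0, 55]'

```text
time_s: 11.95
position: [556.3, 46.0, 82.1]
ee_rot: [0.699, 0.106, -0.699, 0.105]
contact_force: [-2.1, 1.6, 7.8]
gripper_width: 0.592
```

```bash
python3 - <<'E'
from h import *
s,R=st();print(np.arctan2(R[1,1],R[0,1])+np.pi/2); d=snap('wrist','w8.png')
E
```

```text
t 11.95 p [556.3  46.   82.1] q7 -1.598 F [-2.1  1.6  7.8] T [0.51 0.39 0.08] w 0.592
[[0.0, 0.295, -0.956], [0.001, -0.956, -0.295], [-1.0, -0.0, -0.0]]
0.29909641055420444
```

View pics/w8.png

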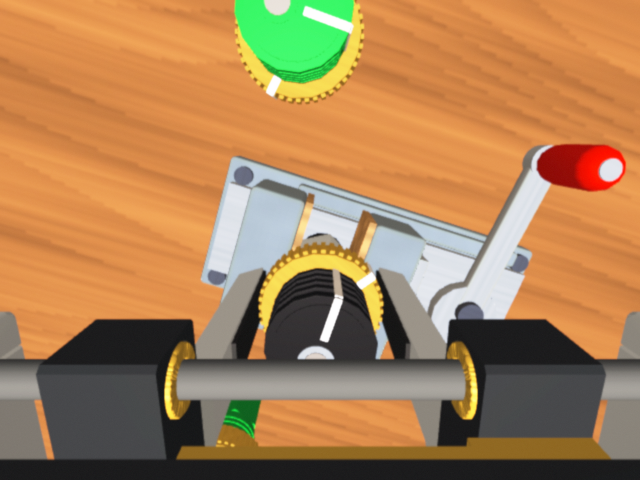

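Emit:
jog_arm --steps '[-0.0001, 0, 0, -0.08, 55, -0.0001, 0, 0, -0.08, 55, -0.0001, 0, 0, -0.08, 55, -0.0001, 0, 0, -0.08, 55, -0.0001, 0, 0, -0.08, 55, -0.0001, 0, 0, -0.08, 55, 0, 0, 0, 0, 55, 0, 0, 0, 0, 55]'

```text
time_s: 12.8
position: [556.0, 46.4, 82.7]
ee_rot: [0.654, 0.269, -0.654, 0.268]
contact_force: [-4.2, 4.7, 8.4]
gripper_width: 0.593
```

```bash
python3 - <<'E'
from h import *
s,R=st();print(np.arctan2(R[1,1],R[0,1])+np.pi/2); d=snap('wrist','w9.png')
E
```

```text
t 12.8 p [556.   46.4  82.7] q7 -1.168 F [-4.2  4.7  8.4] T [1.05 0.86 0.05] w 0.593
[[-0.0, 0.703, -0.711], [0.001, -0.711, -0.703], [-1.0, -0.001, -0.001]]
0.7795374443664209
```

View pics/w9.png

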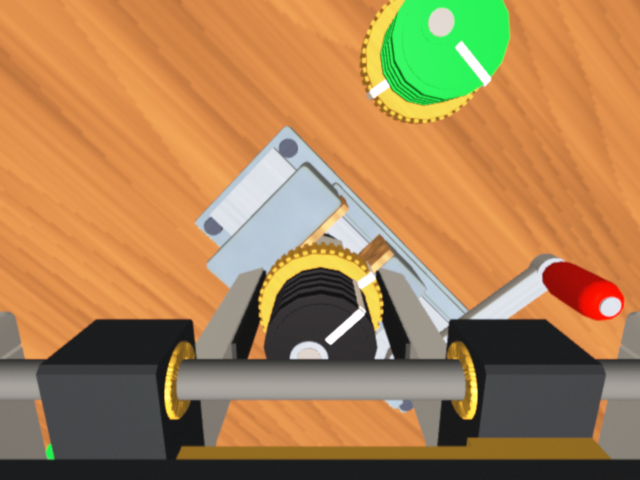

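Emit:
jog_arm --steps '[-0.0001, 0, 0, -0.08, 55, -0.0001, 0, 0, -0.08, 55, 0, 0, 0, 0, 55, 0, 0, 0, 0, 55]'

```text
time_s: 13.25
position: [555.9, 46.6, 82.8]
ee_rot: [0.631, 0.32, -0.63, 0.32]
contact_force: [-4.0, 5.1, 8.0]
gripper_width: 0.591
```

```bash
python3 - <<'E'
from h import *
s,R=st();print(np.arctan2(R[1,1],R[0,1])+np.pi/2); d=snap('wrist','w10.png')
im=d['image'][220:380,230:410,::-1];cv2.imwrite('pics/w10c.png',cv2.resize(im,None,fx=4,fy=3.7,interpolation=cv2.INTER_CUBIC))
E
```

```text
t 13.25 p [555.9  46.6  82.8] q7 -1.025 F [-4.   5.1  8. ] T [ 1.24  1.03 -0.23] w 0.591
[[-0.0, 0.807, -0.59], [0.001, -0.59, -0.807], [-1.0, -0.001, -0.001]]
0.9392778208214438
```

View pics/w10c.png

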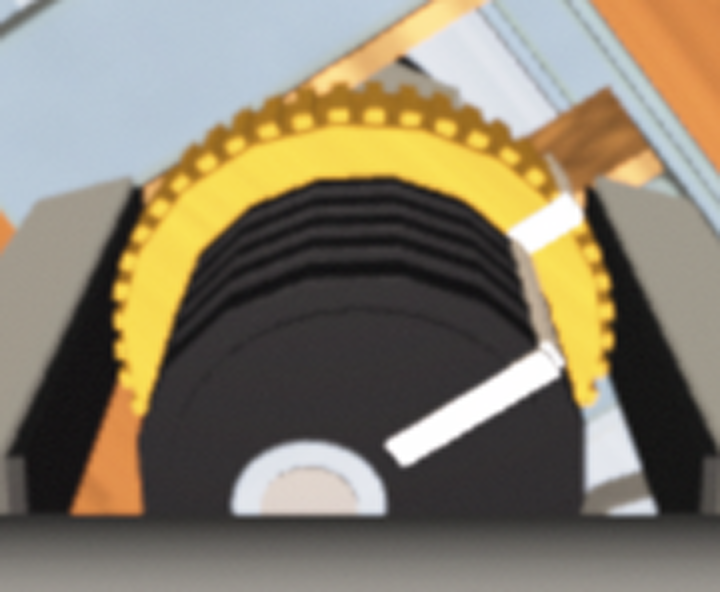

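Emit:
jog_arm --steps '[0, 0, 0, -0.05, 55, 0, 0, 0, 0, 55, 0, 0, 0, 0, 55]'

```text
time_s: 13.6
position: [556.1, 46.9, 82.8]
ee_rot: [0.623, 0.336, -0.622, 0.335]
contact_force: [-3.3, 7.2, 6.1]
gripper_width: 0.591
```

```bash
python3 - <<'E'
from h import *
s,R=st();print(np.arctan2(R[1,1],R[0,1])+np.pi/2); d=snap('wrist','w11.png')
im=d['image'][220:380,230:410,::-1];cv2.imwrite('pics/w11c.png',cv2.resize(im,None,fx=4,fy=3.7,interpolation=cv2.INTER_CUBIC))
E
```

```text
t 13.6 p [556.1  46.9  82.8] q7 -0.981 F [-3.3  7.2  6.1] T [ 1.61  0.68 -0.59] w 0.591
[[-0.0, 0.835, -0.55], [0.002, -0.55, -0.835], [-1.0, -0.001, -0.001]]
0.9889800603591391
```

View pics/w11c.png

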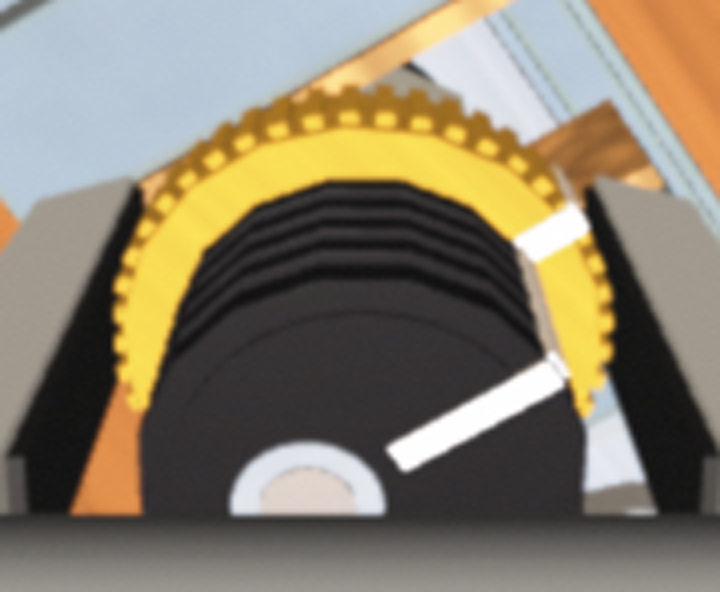

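Emit:
jog_arm --steps '[0, 0, 0, 0, 75, 0, 0, 0, 0, 100, 0, 0, 0, 0, 100, 0, 0, 0, 0, 100, 0, 0, 0, 0, 100, -0.03, 0, 0, 0, 100, -0.035, 0, 0, 0, 100, -0.035, 0, 0, 0, 100]'

```text
time_s: 14.45
position: [555.8, 45.5, 183.6]
ee_rot: [-0.622, -0.336, 0.623, -0.335]
contact_force: [-0.4, -0.4, -0.3]
gripper_width: 1.0
```

Emit:
jog_arm --steps '[0, 0, 0, 0.14, 100, 0, 0, 0, 0.14, 100, 0, 0, 0, 0.14, 100, 0, 0, 0, 0.14, 100, 0, 0, 0, 0.14, 100, 0, 0, 0, 0.14, 100, 0, 0, 0, 0.14, 100, 0, 0, 0, 0, 100]'

```text
time_s: 15.25
position: [556.1, 45.5, 182.6]
ee_rot: [0.707, 0.002, -0.707, 0.002]
contact_force: [-0.6, -0.2, -0.7]
gripper_width: 1.004
```

```bash
python3 - <<'E'
from h import *
d=snap('wrist','w12.png');st()
im=d['image'][180:320,230:410,::-1];cv2.imwrite('pics/w12c.png',cv2.resize(im,None,fx=4.4,fy=4.2,interpolation=cv2.INTER_CUBIC))
E
```

```text
t 15.3 p [556.1  45.6 182.6] q7 -1.841 F [-0.2  0.3  0.4] T [0.02 0.07 0.03] w 1.002
[[0.0, 0.012, -1.0], [-0.0, -1.0, -0.012], [-1.0, 0.0, -0.0]]
```

View pics/w12.png

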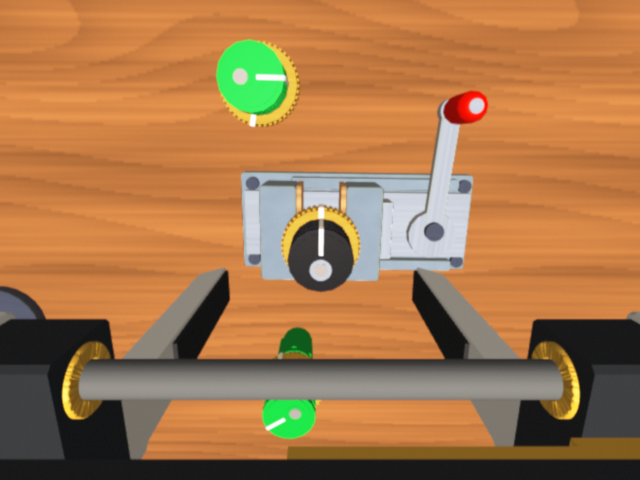

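View pics/w12c.png

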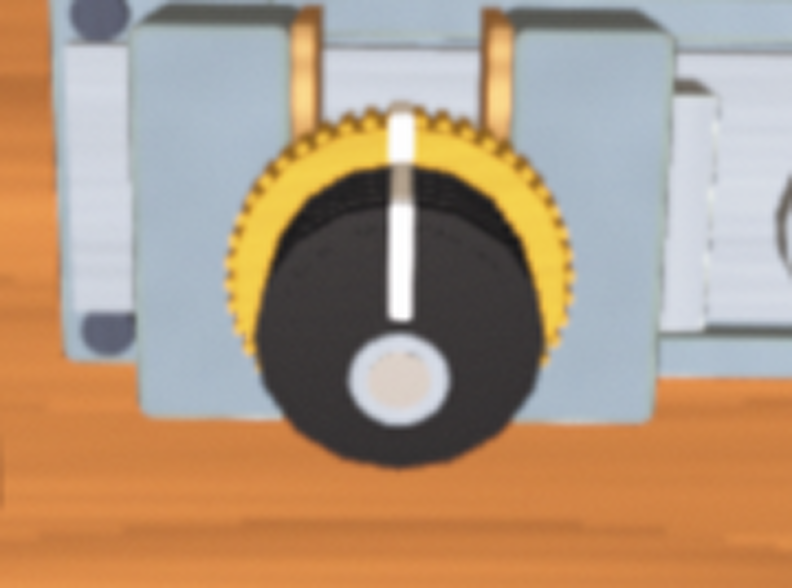

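Emit:
jog_arm --steps '[0, 0, 0, 0.012, 100, 0, 0.027, -0.024, 0, 100, 0, 0.027, -0.024, 0, 100, 0, 0.027, -0.024, 0, 100, 0, 0.025, -0.025, 0, 100, 0, 0, 0, 0, 100, 0, 0, 0, 0, 100, 0, 0, 0, 0, 100]'

```text
time_s: 16.1
position: [652.4, -60.0, 182.5]
ee_rot: [-0.707, 0.0, 0.707, 0.001]
contact_force: [-0.3, 0.6, -0.1]
gripper_width: 0.999
```

```bash
python3 - <<'E'
from h import *
d=snap('wrist','w13.png');delta([653,-60.2,53])
print(proj(d,[653,-60.2,91]))
E
```

```text
t 16.15 p [652.4 -59.8 182.7] q7 -1.665 F [0.1 1.3 0.6] T [ 0.03  0.03 -0.03] w 1.001
[[-0.0, -0.001, -1.0], [0.0, -1.0, 0.001], [-1.0, -0.0, 0.0]]
tool delta mm [129.7   0.4  -0.7]
[320.92908611 239.20179778]
```

View pics/w13.png

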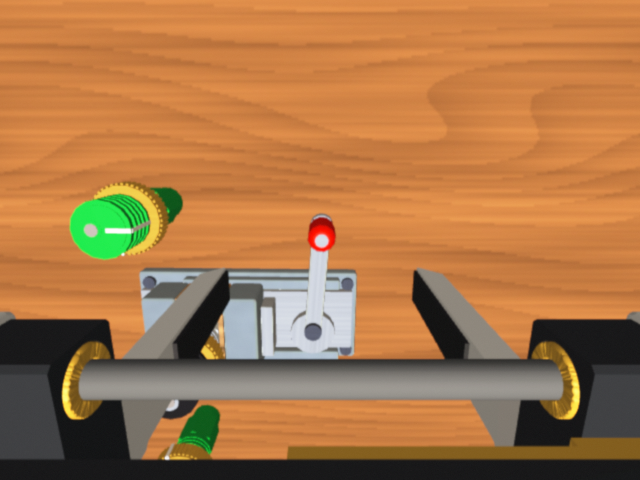

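Knob top at (321,240), as predicted. Descend and grip.

Emit:
jog_arm --steps '[0.043, 0, -0.001, 0, 100, 0.043, 0, 0, 0, 75, 0.043, 0, 0, 0, 45, 0, 0, 0, 0, 10, 0, 0, 0, 0, 10, 0, 0, 0, 0, 10, 0, 0, 0, 0, 10, 0, 0, 0, 0, 10]' --grip_force 20

```text
time_s: 16.95
position: [654.8, -60.8, 55.4]
ee_rot: [0.708, -0.001, -0.706, -0.001]
contact_force: [-0.3, 0.7, 0.6]
gripper_width: 0.44
```

Emit:
jog_arm --steps '[0, 0, 0, 0, 10, 0, 0, 0, 0, 10, 0, 0, 0, 0, 10, 0, 0, 0, 0, 10, 0, 0, 0, 0, 10]'

```text
time_s: 17.45
position: [654.0, -60.8, 53.8]
ee_rot: [0.707, -0.001, -0.707, -0.001]
contact_force: [-0.4, 0.0, 5.7]
gripper_width: 0.224
```

```bash
python3 - <<'E'
from h import *
s,_=st()
P=np.array([553,-52]);v=s['position'][:2]-P; r=np.hypot(*v); a0=np.arctan2(v[1],v[0]); print(r,a0+np.pi/2+.0145)
a1=-np.pi/2-.0145+0.06
a=np.linspace(a0,a1,17)
d=np.diff(P+r*np.c_[np.cos(a),np.sin(a)],axis=0)
for q in d: print("0, %.4f, %.4f, 0, 10,"%(-q[1]/1000,-q[0]/1000),end=' ')
E
```

```text
t 17.45 p [654.  -60.8  53.8] q7 -1.701 F [-0.4  0.   5.7] T [ 0.07  0.34 -0.02] w 0.224
[[0.0, -0.003, -1.0], [0.0, -1.0, 0.003], [-1.0, -0.0, -0.0]]
101.33546350810741 1.498362353703259
0, 0.0090, 0.0012, 0, 10, 0, 0.0089, 0.0020, 0, 10, 0, 0.0087, 0.0028, 0, 10, 0, 0.0084, 0.0036, 0, 10, 0, 0.0080, 0.0043, 0, 10, 0, 0.0076, 0.0050, 0, 10, 0, 0.0071, 0.0057, 0, 10, 0, 0.0066, 0.0063, 0, 10, 0, 0.0060, 0.0068, 0, 10, 0, 0.0054, 0.0074, 0, 10, 0, 0.0047, 0.0078, 0, 10, 0, 0.0040, 0.0082, 0, 10, 0, 0.0032, 0.0085, 0, 10, 0, 0.0024, 0.0088, 0, 10, 0, 0.0016, 0.0090, 0, 10, 0, 0.0008, 0.0091, 0, 10,
```

Emit:
jog_arm --steps '[0, 0.009, 0.0012, 0, 10, 0, 0.0089, 0.002, 0, 10, 0, 0.0087, 0.0028, 0, 10, 0, 0.0084, 0.0036, 0, 10, 0, 0.008, 0.0043, 0, 10, 0, 0.0076, 0.005, 0, 10, 0, 0.0071, 0.0057, 0, 10, 0, 0.0066, 0.0063, 0, 10]'

```text
time_s: 18.25
position: [623.1, -125.1, 53.9]
ee_rot: [0.708, -0.001, -0.707, -0.001]
contact_force: [2.2, 5.9, 4.5]
gripper_width: 0.23
```

Emit:
jog_arm --steps '[0, 0.006, 0.0068, 0, 10, 0, 0.0054, 0.0074, 0, 10, 0, 0.0047, 0.0078, 0, 10, 0, 0.004, 0.0082, 0, 10, 0, 0.0032, 0.0085, 0, 10, 0, 0.0024, 0.0088, 0, 10, 0, 0.0016, 0.009, 0, 10, 0, 0.0008, 0.0088, 0, 10]'

```text
time_s: 19.05
position: [557.9, -152.5, 53.9]
ee_rot: [0.708, -0.001, -0.706, -0.001]
contact_force: [4.6, 7.2, 1.6]
gripper_width: 0.223
```

Emit:
jog_arm --steps '[0, 0, 0, 0, 10, 0, 0, 0, 0, 10, 0, 0, 0, 0, 10]'

```text
time_s: 19.35
position: [556.7, -152.5, 53.7]
ee_rot: [-0.707, 0.001, 0.707, 0.001]
contact_force: [-3.6, 6.6, 9.9]
gripper_width: 0.223
```

```bash
python3 - <<'E'
from h import *
s,_=st()
v=s['position'][:2]-[553,-52];print(np.hypot(*v),np.arctan2(v[1],v[0])+np.pi/2+.0145)
E
```

```text
t 19.35 p [ 556.7 -152.5   53.7] q7 -1.535 F [-3.6  6.6  9.9] T [ 1.68  1.09 -0.02] w 0.223
[[-0.001, -0.003, -1.0], [0.001, -1.0, 0.003], [-1.0, -0.001, 0.001]]
100.58892504006957 0.05083870652871662
```

Lever at about 0.05 rad. Release, rise, back off.

Emit:
jog_arm --steps '[0, 0, 0, 0, 60, 0, 0, 0, 0, 100, 0, 0, 0, 0, 100, 0, 0, 0, 0, 100, -0.03, 0, 0, 0, 100, -0.04, 0, 0, 0, 100, -0.04, 0, 0, 0, 100, -0.04, 0, 0, 0, 100]'

```text
time_s: 20.15
position: [557.0, -153.0, 205.2]
ee_rot: [-0.707, 0.001, 0.707, 0.001]
contact_force: [0.8, -0.5, -1.0]
gripper_width: 0.871
```

Emit:
jog_arm --steps '[0, 0.02, 0, 0, 100, 0, 0.03, 0, 0, 100, 0, 0.02, 0, 0, 100, 0, 0, 0, 0, 100, 0, 0, 0, 0, 100, 0, 0, 0, 0, 100]'

```text
time_s: 20.75
position: [557.2, -221.9, 203.5]
ee_rot: [-0.707, 0.001, 0.707, 0.001]
contact_force: [-1.4, 0.2, -0.1]
gripper_width: 0.998
```

```bash
python3 - <<'E'
from h import *
st(); snap('wrist','w14.png'); s=snap('scene','s14.png'); t=snap('top','t14.png')
b=t['image'][170:310,220:400,::-1]; cv2.imwrite('pics/t14c.png',cv2.resize(b,None,fx=4.4,fy=4.2,interpolation=cv2.INTER_CUBIC))
E
```

```text
t 20.75 p [ 557.2 -221.9  203.5] q7 -1.362 F [-1.4  0.2 -0.1] T [ 0.08 -0.   -0.03] w 0.998
[[-0.0, -0.002, -1.0], [0.0, -1.0, 0.002], [-1.0, -0.0, 0.0]]
```

View pics/w14.png

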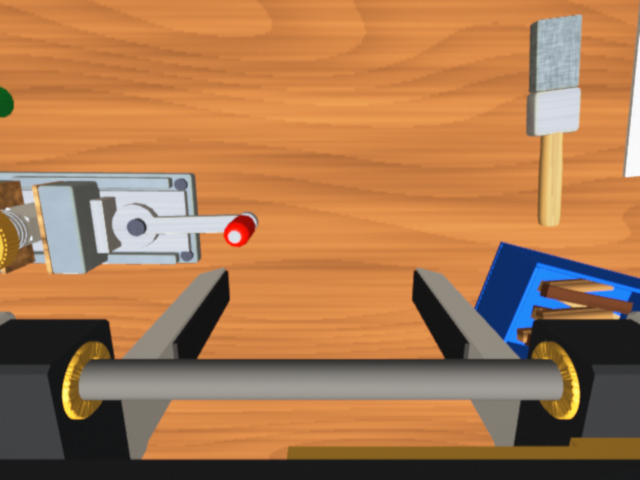

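View pics/s14.png

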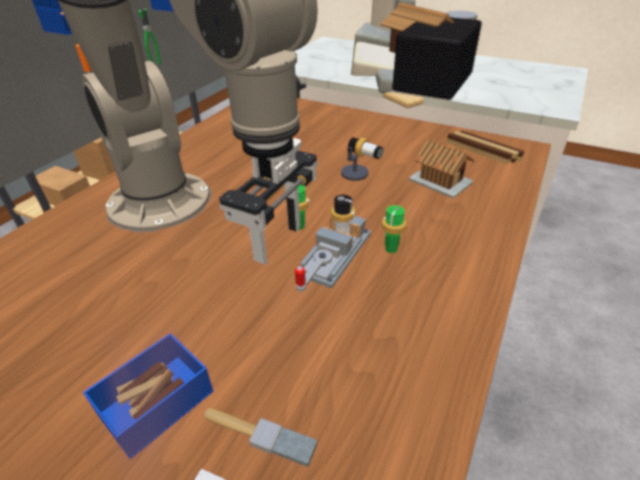

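View pics/t14c.png

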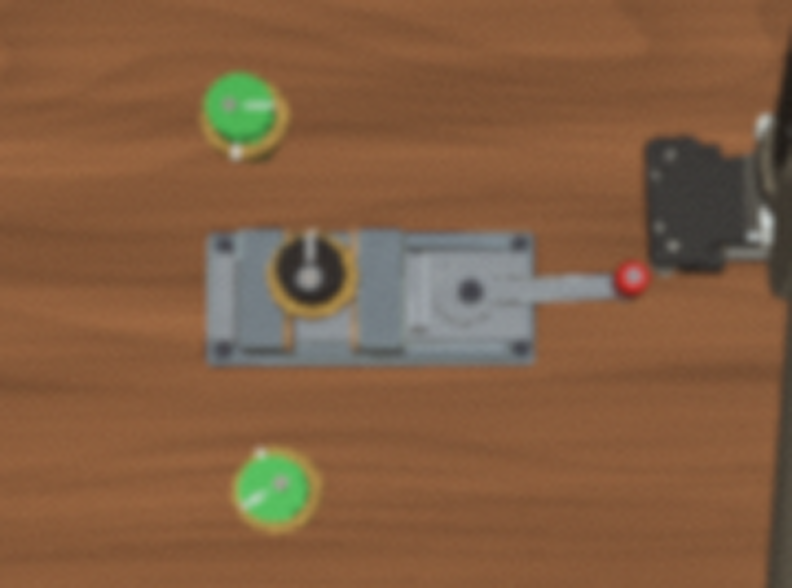

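Lever is open, the lamp stands upright with its marks aligned, nothing else moved and the robot is clear, so I'm handing in.

```bash
python3 - <<'E'
from h import *
print(workorder.hand_in())
E
```

```text
the job is handed in; nothing more can be done
None
```

The lamp is locked and the job is handed in, at about 21 s of the 58 s allowed; no verdict was reported.

- **Clamp:** I swung the lever to its end stop. The measured tool position put it at about 1.50 rad, with 12.5 N of resistance there.
- **Lock ring:** I gripped the ring with 20 N and turned it about 0.99 rad anticlockwise. The torque then rose to about 0.6 N m and the ring began to slip in the fingers. After I let go, the wrist picture showed the ring's mark in line with the head's, and the head had not visibly twisted.
- **Release:** I swung the lever back to about 0.05 rad and moved the gripper clear.

In the last pictures the lever is open and the black-headed lamp stands upright between the jaws. The two green look-alikes, barn, brush, bin and second spotlight look unmoved. The last force reading was about 1 N, so the robot touches nothing.

No check failed. The camera views disagreed by 2 to 4 mm on the positions of the knob and the lamp, and I settled that with close-up wrist views before each of the first two grasps (knob and ring).

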